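# Load a sprung belt tensioner and mark its deflection

### The arm

A 7-joint arm with a two-finger parallel gripper is mounted at the origin on the work surface. World frame = base frame: x ahead of the robot, y to its left, z up, the work surface at z = 0. Lengths are in m, angles in rad, forces in N, time in s.
With the tool pointing down it reaches from about 0.4 to 0.85 m from the base axis. Payload 4.5 kg.
Tool frame: the origin (TCP) lies between the finger pads; the fingertips stand 11 mm ahead of it and the grasp point (between the pads) lies 8 mm behind it (r.nose_length is the distance from the TCP to the fingertips, in m); z points along the fingers, y is the line along which they close (so a half turn about z gives the same grasp; the last joint's range is limited). The gripper opens to 88 mm and grips with 3 to 60 N. Pads are 18 mm wide; open, the fingers measure 123 mm over their backs; the gripper's body (75 mm by 187 mm) begins 45 mm behind the grasp point.
Start: joints at [0.034, 0.689, -0.195, 1.565, 0.157, 0.902, -0.215], TCP at [0.625, 0, 0.25] pointing down, gripper open.
Joint ranges: [-3.01, 3.01], [-0.46, 2.08], [-1.47, 1.51], [0.13, 2.56], [-1, 4.14], [0.04, 2.09], [-2.66, 2.66]. Speed limits (rad/s): [2.57, 2.57, 3.14, 3.14, 3.14, 3.14, 3.14].

### API

Orientations are given as a unit quaternion [x, y, z, w].
In Python, from plant import get_state, snapshot, camera_model, r gives the robot as it stands.
- The arm moves only by the shell command python3 -m inch 'ROWS' [FORCE]. ROWS is text: rows parted by semicolons, each of 7 numbers parted by spaces: the opening, from -1 (shut) to 1 (fully open), then the shift along the tool's x, y, z in m, then the turn, a rotation vector about the tool's x, y, z in rad. A call has 1 to 20 rows; each row shifts and turns the commanded pose from where the row before left it, along the tool's axes as they then stand; what a row does not reach is not made up. A row lasts 1/12 s, in which the tool goes at most 41.7 mm and 7.16 degrees, less where a joint would pass 70% of its speed; a pose out of reach is approached as far as the arm can. A call is refused whole if a number of a shift passes 0.0417 or a number of a turn 0.125, either way. A call with a gripper value outside its range is refused whole. The fingers move at their own pace and stop on an object; FORCE is the grip in N (left out, the last holds). Time passes only in rows, so rows that do not move let the fingers close. It gives the time, the measured TCP pose, the force, the opening and the grip force at its end, in the units of the state.
- get_state(): the state, without advancing time (a new reading comes with each control period).
- snapshot(name): name is "scene" or "side" or "wrist"; returns (picture, depth): 420x560x3 uint8, red, green, blue; 420x560 float32, m along the optical axis (not along the pixel's ray), 0 where there is no reading.
- camera_model(name): a dict with "intrinsics" (3x3 intrinsics, pixels), "view" (4x4, takes a point from world to camera coordinates). Camera axes: x right, y down, z forward; pixel columns grow to the right and rows downward; lengths in m; the calibration is good to about 2 mm. A picture is of the moment at which its call begins: read the wrist's pose just before it. camera_model takes no time and is no camera call; for the wrist camera it gives the pose at the moment of the call.
- r.finish_job(): hands the job in; it is judged then, once.
The state is a dict: "clock": time; "q": joint angles; "qd": joint speeds; "joint_torque": joint torques, N m; "tool_pos": TCP position; "eef_rot": TCP orientation; "contact_force": force on the tool from outside, world axes, zero at the start; "moment": the same for the moment, N m; "opening": opening from 0.0 (shut) to 1.0 (fully open); "finger_force": force on a finger pad.
Only numpy, scipy, OpenCV 4.12 (cv2) and the standard library are available. Lean on these libraries where they do the work, as an engineer would, in place of code of your own. Each camera call takes 0.05 s, during which the arm holds its last target. There are 200 camera calls.

### The job

Test the belt tensioner on the white dial plate: with closed fingers push its roller slowly round, away from the rest stop, until you push with 12 newtons, hold that for a second and note where the pointer stands on the scale (never load the arm with more than 18 newtons). Ease the arm back to its rest stop under control, without letting it snap back. Then turn the cursor by its tab so that its blade lies where the pointer stood, let go, and leave the other things on the bench where they are.

Things in the scene. Friction and masses are not known exactly. Their poses are not given: they have to be found in the camera images.
- plate: White dial plate, 370 x 430 mm, 12 mm thick, fixed on the table. Origin on the vertical pivot axis at the underside; the plate reaches 280 mm to its -x and 90 mm to its +x. The pivot axis is the centre of the arm, the cursor and the scale: an arc of 194 mm radius about the -x direction, 90 degrees long, a tick each 5 degrees and a longer one each 15.
- housing: Round grey spring housing of the tensioner, 68 mm across, fixed on the dial plate; origin on the pivot axis at the plate's top. Its -x axis points along the tensioner arm at rest. How it is turned on the scale differs each time. A small grey block beside the arm is its rest stop: the arm is pushed away from it.
- pivot (a point): Point on the pivot axis, at the top of the aluminium hub (53 mm above the table).
- roller (a point): Centre of the steel idler roller on the arm, 150 mm from the pivot: an upright cylinder 32 mm across, foot 37.5 mm, this point 60.5 mm, top 83.5 mm above the table; it does not spin. The 22 mm wide arm lies below it, its top 37.5 mm above the table. Push the roller square to the line from the pivot, with the fingertips above the arm.
- pointer_tip (a point): Tip of the thin dark pointer that the arm carries beyond the roller, just above the plate, 193 mm from the pivot, on the same line from the pivot as the roller. It moves along the scale.
- tension_arm (a joint): Deflection of the arm in rad: 0 at the rest stop, growing counter-clockwise seen from above, mechanical end at 0.95. A preloaded spring of unknown stiffness drives it to 0: the force at the roller begins at a few newtons and grows evenly with the deflection; 12 N comes well short of the end. Let go when deflected, it snaps back.
- cursor_tab (a point): Centre of the black upright tab at the cursor's outer end, 236 mm from the pivot: 22 mm along the line from the pivot, 14 mm across it, bottom 14.5 and top 48.5 mm above the table. The cursor is a flat steel blade, 7 mm wide, turning on the same pivot below the arm, which passes freely. Friction (half a newton at the tab) holds it where it is left.
- cursor (a joint): Angle of the cursor on the dial plate in rad: 0 at the middle of the scale, growing counter-clockwise seen from above, from -0.8 to 0.8.
- servo: Loose black servo motor standing on the plate, 54 x 20 x 42 mm, origin under its centre. A bystander.
- idler: Loose spare steel ring on the plate, 36 mm across, 14 mm tall, origin under its centre. A bystander.
- driver: Screwdriver lying on the table beside the plate. A bystander.
- mug: White mug, 80 mm across, 90 mm tall, origin under its centre. A bystander.
- screwtray: Open grey tray, 130 x 90 x 30 mm, origin under its centre. A bystander.
- spare_link: Orange printed link lying on the table, 152 x 42 x 18 mm, origin under its centre. A bystander.

How it is judged:
On the way, in this order (a step that is already met when the one before it is completed fails the run):
1. the tensioner arm is pushed off its stop and loaded by the fingers with 12 N, within 1.2 N, for 0.6 s (contact force between the fingers and tension_arm between 10.8 and 13.2 N and value of joint tension_arm above 0.2 rad), for 0.6 s.
2. the arm is back at its rest stop and untouched (value of joint tension_arm below 0.03 rad and contact force between the fingers and tension_arm below 0.1 N), for 0.2 s.
At the end, for the whole second after the job is handed in: The cursor's blade lies within about 6 degrees (0.1 rad) of where the pointer stands on the scale under 12 N and stays there at rest; the tensioner arm is at its rest stop (within 0.03 rad); the bystanders are where they were (within 20 mm) (y of cursor_tab in the frame of housing between -0.1234 and -0.0809 m and value of joint tension_arm below 0.03 rad and velocity of joint cursor between -0.05 and 0.05 rad/s); the robot touches nothing.
It fails at once if the tensioner arm is loaded with more than 18 N (contact force between the fingers and tension_arm above 18 N).
It fails at once if the tensioner arm snaps back (faster than 1.5 rad/s) (velocity of joint tension_arm below -1.5 rad/s).
It fails at once if a bystander is moved by more than 20 mm (distance of any of servo, idler, driver, mug, screwtray, spare_link from where it was at the start of the episode above 0.02 m).
It also fails if it takes over 70 s, if anything falls off the work surface, if the arm or the gripper's body presses on something with over 40 N, if the wrist force passes 120 N, or if a joint passes its speed limit or range.

## Working session

There is one attempt and no reset: what is moved stays moved. The work goes in short steps, Python scripts to look and compute and a shell command to move; the robot and the scene stay as the last step left them, time stands still between calls to the robot, and variables do not carry over. Pictures are saved under pics/ and viewed, at most 10 in all, crops included, and the job is handed in when it is done.

```bash
ls; mkdir -p pics
python3 - <<'E'
from plant import *
import cv2,numpy as np
s=get_state();print(s)
for n in("scene","side"):
    p,d=snapshot(n);cv2.imwrite(f"pics/{n}0.png",p[:,:,::-1]);np.save(f"pics/{n}0.npy",d)
    c=camera_model(n);print(n,np.round(c["intrinsics"],2),np.round(c["view"],3))
E
```

```text
pics
{'clock': 0.0, 'q': array([ 0.03379004,  0.68997443, -0.19452693,  1.56629718,  0.15728483,
        0.90251215, -0.21511435]), 'qd': array([ 6.96983830e-04,  2.52038655e-03, -2.10494863e-03, -7.47476434e-06,
        1.73515842e-03,  3.54693804e-04, -3.20826169e-04]), 'joint_torque': array([ 3.38560185e-04, -5.27571630e+01, -1.26686912e+00, -1.53434461e+01,
       -5.26333472e-02,  6.56995355e-03,  1.65937727e-04]), 'tool_pos': array([ 6.24406151e-01, -3.11893797e-05,  2.48928795e-01]), 'eef_rot': array([ 7.07080034e-01,  7.07132954e-01, -6.74927114e-04, -5.95813641e-04]), 'contact_force': array([-0.64108869,  0.03443431, -0.12209735]), 'moment': array([-0.03014201, -0.07165218,  0.03018814]), 'finger_force': 0.0, 'opening': 1.000623354361647}
scene [[542.43   0.   285.92]
 [  0.   542.43 215.75]
 [  0.     0.     1.  ]] [[-0.653  0.757  0.016  0.367]
 [ 0.529  0.471 -0.706 -0.277]
 [-0.543 -0.452 -0.708  1.81 ]
 [ 0.     0.     0.     1.   ]]
side [[450.17   0.   281.51]
 [  0.   450.17 207.1 ]
 [  0.     0.     1.  ]] [[ 0.972 -0.235 -0.005 -0.551]
 [-0.18  -0.732 -0.657  0.168]
 [ 0.15   0.64  -0.754  1.089]
 [ 0.     0.     0.     1.   ]]
```

View pics/scene0.png

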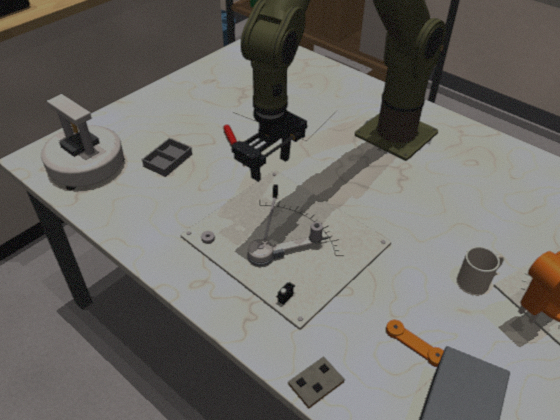

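View pics/side0.png

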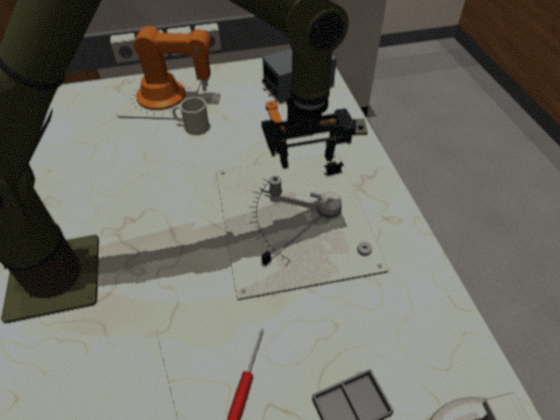

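Scene picture: housing and hub at about (262,250), roller (317,232), cursor tab (275,190), servo (286,293), ring (208,237). Side picture: pivot (328,205), roller (275,186), tab (266,258), ring (365,248). The arm is deflected toward the cursor, i.e. CCW.

```bash
cat > h.py <<'E'
from plant import *
import cv2,numpy as np
def ray(n,u,v):
    c=camera_model(n);V=c["view"];R=V[:3,:3]
    d=R.T@np.linalg.inv(c["intrinsics"])@[u,v,1];return -R.T@V[:3,3],d
def onz(n,u,v,z):
    o,d=ray(n,u,v);return o+d*(z-o[2])/d[2]
def proj(n,p):
    c=camera_model(n);q=c["intrinsics"]@(c["view"]@[*p,1])[:3];return q[:2]/q[2]
E
python3 - <<'E'
from h import *
for nm,z,a,b in [("hub",.053,(264,246),(329,203)),("roller_top",.0835,(317,224),(275,179)),("tab_top",.0485,(275,187),(266,254)),("servo top",.054,(286,289),None),("ring",.026,(208,236),(365,246))]:
    print(nm,onz("scene",*a,z).round(3),b and onz("side",*b,z).round(3))
for n in("scene","side"):
    im=cv2.imread(f"pics/{n}0.png")
    x0,y0=(170,170) if n=="scene" else (205,150)
    cv2.imwrite(f"pics/{n}0c.png",cv2.resize(im[y0:y0+150,x0:x0+200],None,fx=4,fy=4,interpolation=2))
E
```

```text
hub [0.7   0.044 0.053] [0.699 0.024 0.053]
roller_top [0.574 0.113 0.084] [0.577 0.113 0.084]
tab_top [ 0.511 -0.086  0.048] [ 0.507 -0.091  0.048]
servo top [0.766 0.175 0.054] None
ring [ 0.754 -0.106  0.026] [ 0.752 -0.111  0.026]
```

View pics/side0c.png

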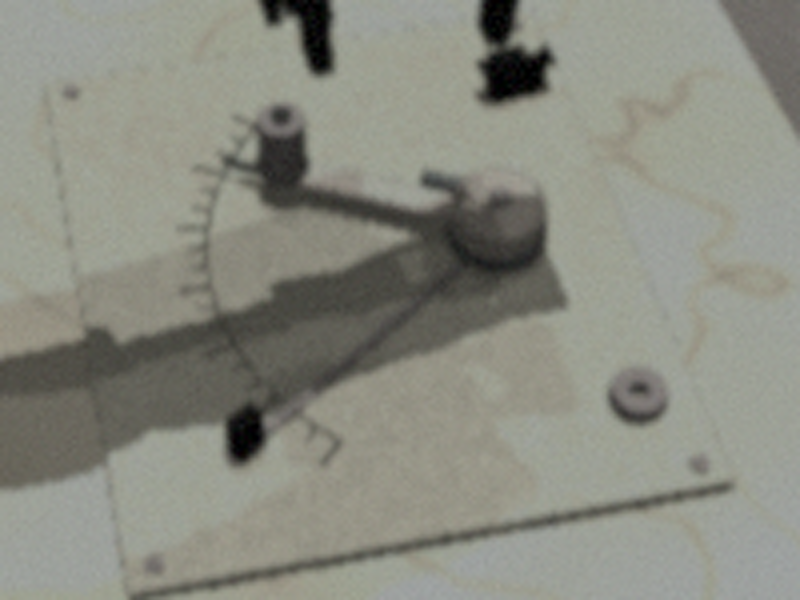

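View pics/scene0c.png

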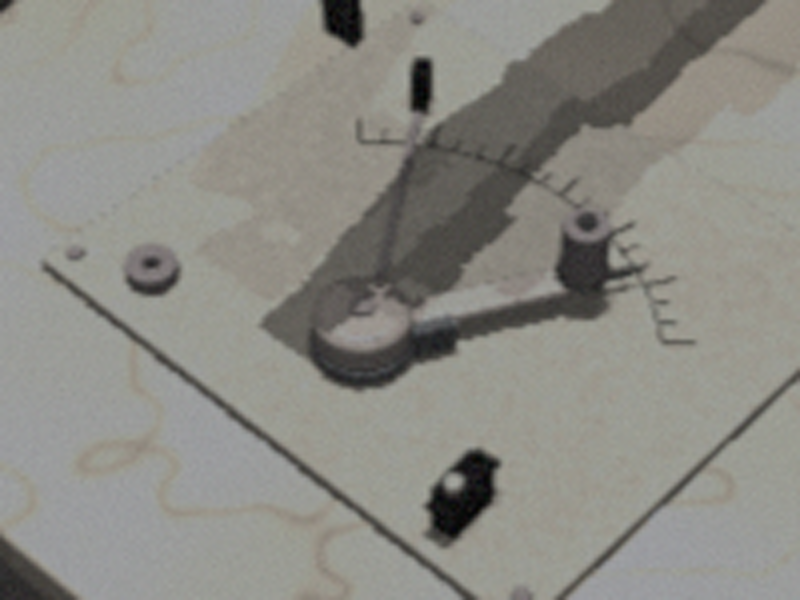

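```bash
python3 -m inch '-1 .0304 -.0054 .02 0 0 0;-1 .0304 -.0054 .02 0 0 0;-1 .0304 -.0054 .02 0 0 0;-1 .0304 -.0054 .02 0 0 0;-1 .0304 -.0054 .02 0 0 0;-1 0 0 0 0 0 .102;-1 0 0 0 0 0 .102;-1 0 0 0 0 0 .102;-1 0 0 0 0 0 .102;-1 0 0 0 0 0 .102;-1 0 0 0 0 0 0;-1 0 0 0 0 0 0'
python3 - <<'E'
from h import *
s=get_state();print(s["tool_pos"],s["eef_rot"],s["contact_force"])
p,d=snapshot("wrist");cv2.imwrite("pics/w1.png",p[:,:,::-1])
for P in [(.706,.04,.053),(.5755,.113,.0835)]: print(proj("wrist",P))
E
```

```text
clock: 1.1
tool_pos: [0.5977, 0.1521, 0.1494]
eef_rot: [0.862, 0.507, -0.0, 0.0]
contact_force: [-0.9, 0.1, -0.4]
opening: 0.117
finger_force: 0.0
[0.597747   0.15208925 0.14941515] [ 8.61808715e-01  5.07233271e-01 -3.72223817e-04  9.91281426e-05] [-0.90889623  0.06377431 -0.39394766]
[464.28197153 267.50694178]
[276.54656936 287.20598632]
```

View pics/w1.png

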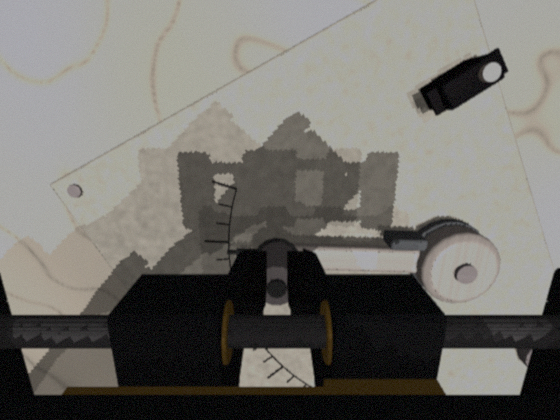

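The wrist view shows the hub at (466,272) and the roller at (277,288), each within a few mm of my estimates. The arm runs square to the tool. I'll lower the gripper beside the roller.

```bash
python3 -m inch '-1 0 0 .0234 0 0 0;-1 0 0 .0234 0 0 0;-1 0 0 .0234 0 0 0;-1 0 0 .0234 0 0 0;-1 0 0 0 0 0 0;-1 0 0 0 0 0 0;-1 0 0 0 0 0 0'
cat >> h.py <<'E'
from scipy.spatial.transform import Rotation as Ro
PIV=np.array([.706,.040])
def rep(b=None):
    s=get_state();p=s["tool_pos"];R=Ro.from_quat(s["eef_rot"]).as_matrix();f=s["contact_force"]-(0 if b is None else np.array(b))
    x=R[:2,0];face=p[:2]-x*.025;v=face-PIV
    print("t",round(s["clock"],2),"p",p.round(4),"F",f.round(2),"|F|",np.linalg.norm(f).round(2),"Fxy",np.linalg.norm(f[:2]).round(2),"tool F",(R.T@f).round(2),"dirdeg",np.degrees(np.arctan2(v[1],v[0])).round(1),"r",np.linalg.norm(v).round(3),"yawdeg",np.degrees(np.arctan2(R[0,0],R[1,0])).round(1))
E
python3 -c "from h import*;rep()"
```

```text
clock: 1.73
tool_pos: [0.5988, 0.1521, 0.0572]
eef_rot: [0.862, 0.506, 0.001, 0.0]
contact_force: [-0.1, -0.5, 0.2]
opening: 0.008
finger_force: 0.0
t 1.73 p [0.5988 0.1521 0.0572] F [-0.07 -0.53  0.23] |F| 0.58 Fxy 0.54 tool F [-0.5   0.2  -0.23] dirdeg 142.9 r 0.15 yawdeg 29.2
```

```bash
python3 -m inch '-1 -.006 0 0 0 0 0;-1 -.006 0 0 0 0 0;-1 0 0 0 0 0 0;-1 0 0 0 0 0 0;-1 0 0 0 0 0 0' >/dev/null; python3 -c "from h import*;rep()"
python3 -m inch '-1 -.003 0 0 0 0 0;-1 -.003 0 0 0 0 0;-1 -.003 0 0 0 0 0;-1 0 0 0 0 0 0;-1 0 0 0 0 0 0' >/dev/null; python3 -c "from h import*;rep()"
```

```text
t 2.15 p [0.5925 0.1415 0.0567] F [-0.54 -0.67 -0.3 ] |F| 0.91 Fxy 0.86 tool F [-0.85 -0.14  0.3 ] dirdeg 147.6 r 0.149 yawdeg 29.2
t 2.57 p [0.5881 0.1348 0.0562] F [ 1.18  2.79 -0.82] |F| 3.14 Fxy 3.03 tool F [ 3.01 -0.34  0.82] dirdeg 150.7 r 0.149 yawdeg 29.2
```

```bash
python3 -m inch '-1 -.003 -.0005 0 0 0 -.02;-1 -.003 -.0005 0 0 0 -.02;-1 -.003 -.0005 0 0 0 -.02;-1 -.003 -.0005 0 0 0 -.02;-1 -.003 -.0005 0 0 0 -.02;-1 0 0 0 0 0 0;-1 0 0 0 0 0 0' >/dev/null; python3 -c "from h import*;rep()"
python3 -m inch '-1 -.003 -.0005 0 0 0 -.02;-1 -.003 -.0005 0 0 0 -.02;-1 -.003 -.0005 0 0 0 -.02;-1 -.003 -.0005 0 0 0 -.02;-1 -.003 -.0005 0 0 0 -.02;-1 0 0 0 0 0 0;-1 0 0 0 0 0 0' >/dev/null; python3 -c "from h import*;rep()"
```

```text
t 3.15 p [0.5786 0.122  0.0562] F [ 0.34  5.02 -0.42] |F| 5.05 Fxy 5.03 tool F [ 4.74 -1.68  0.42] dirdeg 156.7 r 0.15 yawdeg 23.4
t 3.73 p [0.5711 0.1099 0.0562] F [ 1.23  6.62 -0.92] |F| 6.8 Fxy 6.74 tool F [ 6.68 -0.83  0.94] dirdeg 162.1 r 0.15 yawdeg 17.6
```

```bash
python3 -m inch '-1 -.003 -.0005 0 0 0 -.02;-1 -.003 -.0005 0 0 0 -.02;-1 -.003 -.0005 0 0 0 -.02;-1 -.003 -.0005 0 0 0 -.02;-1 -.003 -.0005 0 0 0 -.02;-1 0 0 0 0 0 0;-1 0 0 0 0 0 0' >/dev/null; python3 -c "from h import*;rep()"
python3 -m inch '-1 -.003 -.0005 0 0 0 -.02;-1 -.003 -.0005 0 0 0 -.02;-1 -.003 -.0005 0 0 0 -.02;-1 -.003 -.0005 0 0 0 -.02;-1 0 0 0 0 0 0;-1 0 0 0 0 0 0;-1 0 0 0 0 0 0' >/dev/null; python3 -c "from h import*;rep()
for _ in range(3): snapshot('side');rep()"
```

```text
t 4.32 p [0.5649 0.0972 0.0562] F [ 1.27  8.3  -2.25] |F| 8.69 Fxy 8.39 tool F [ 8.37 -0.47  2.29] dirdeg 167.4 r 0.15 yawdeg 11.9
t 4.9 p [0.5608 0.0868 0.0562] F [ 1.32 10.41 -0.43] |F| 10.5 Fxy 10.5 tool F [10.49 -0.    0.49] dirdeg 171.6 r 0.15 yawdeg 7.2
t 4.95 p [0.5608 0.0869 0.0563] F [ 1.06  9.33 -1.7 ] |F| 9.55 Fxy 9.39 tool F [ 9.39 -0.12  1.75] dirdeg 171.5 r 0.15 yawdeg 7.2
t 5.0 p [0.5608 0.0869 0.0562] F [ 1.45  9.36 -1.17] |F| 9.54 Fxy 9.47 tool F [9.46 0.26 1.22] dirdeg 171.5 r 0.15 yawdeg 7.2
t 5.05 p [0.5608 0.0869 0.0563] F [ 0.2  10.89 -1.38] |F| 10.98 Fxy 10.89 tool F [10.82 -1.17  1.44] dirdeg 171.5 r 0.15 yawdeg 7.2
```

```bash
python3 -m inch '-1 -.003 -.0005 0 0 0 -.02;-1 -.003 -.0005 0 0 0 -.02;-1 -.003 -.0005 0 0 0 -.02;-1 -.003 -.0005 0 0 0 -.02;-1 0 0 0 0 0 0;-1 0 0 0 0 0 0;-1 0 0 0 0 0 0' >/dev/null; python3 -c "
from h import*
rep();F=[]
for _ in range(12): p,d=snapshot('side');F.append(get_state()['contact_force'])
print(np.mean(F,0),np.std(F,0));rep()
cv2.imwrite('pics/side2.png',cv2.resize(p[150:300,205:405,::-1],None,fx=4,fy=4,interpolation=2))"
```

```text
t 5.63 p [0.5574 0.076  0.0562] F [-0.13 11.57 -1.53] |F| 11.67 Fxy 11.57 tool F [11.54 -0.66  1.6 ] dirdeg 175.8 r 0.15 yawdeg 2.6
[ 0.46821474 11.69239744 -1.02976492] [0.54408166 0.42313364 0.53102836]
t 6.23 p [0.5574 0.0761 0.0562] F [ 0.36 11.6  -1.59] |F| 11.71 Fxy 11.61 tool F [11.59 -0.17  1.66] dirdeg 175.8 r 0.15 yawdeg 2.6
```

View pics/side2.png

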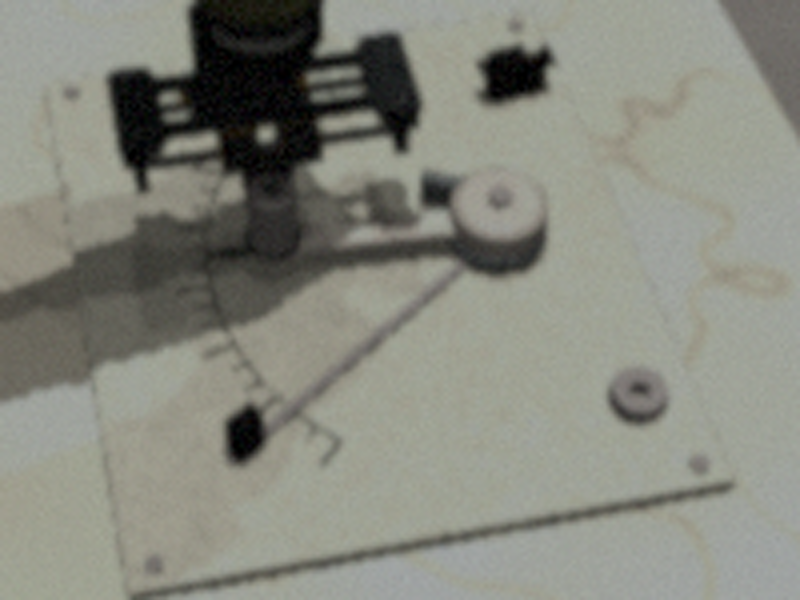

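The side view shows the arm deflected, with the pointer tip at crop (208,255), or pixel (257,214). The mean load is about 12 N. I'll hold a little longer, then ease the arm back.

```bash
python3 -m inch '-1 0 0 0 0 0 0;-1 0 0 0 0 0 0;-1 0 0 0 0 0 0;-1 0 0 0 0 0 0;-1 0 0 0 0 0 0;-1 0 0 0 0 0 0;-1 0 0 0 0 0 0;-1 0 0 0 0 0 0' >/dev/null
python3 -c "
from h import*
rep();q=onz('side',257,213.75,.018);v=q[:2]-PIV;print(q,np.linalg.norm(v),np.degrees(np.arctan2(v[1],v[0])))"
python3 -m inch '-1 .003 .0005 0 0 0 .02;-1 .003 .0005 0 0 0 .02;-1 .003 .0005 0 0 0 .02;-1 .003 .0005 0 0 0 .02;-1 .003 .0005 0 0 0 .02;-1 .003 .0005 0 0 0 .02;-1 .003 .0005 0 0 0 .02;-1 .003 .0005 0 0 0 .02;-1 .003 .0005 0 0 0 .02;-1 .003 .0005 0 0 0 .02;-1 .003 .0005 0 0 0 .02;-1 .003 .0005 0 0 0 .02;-1 .003 .0005 0 0 0 .02;-1 .003 .0005 0 0 0 .02;-1 .003 .0005 0 0 0 .02;-1 .003 .0005 0 0 0 .02;-1 .003 .0005 0 0 0 .02;-1 0 0 0 0 0 0' >/dev/null;  python3 -c "from h import*;rep()"
```

```text
t 6.9 p [0.5574 0.076  0.0562] F [ 1.73 10.82 -0.99] |F| 11.0 Fxy 10.96 tool F [10.88  1.24  1.06] dirdeg 175.8 r 0.15 yawdeg 2.6
[0.51489775 0.06207105 0.018     ] 0.19237255855867402 173.4119050987161
t 8.4 p [0.5775 0.1206 0.0562] F [ 1.95  4.9  -1.43] |F| 5.46 Fxy 5.27 tool F [ 5.27 -0.05  1.45] dirdeg 157.4 r 0.149 yawdeg 22.3
```

```bash
python3 -m inch '-1 .003 .0005 0 0 0 .02;-1 .003 .0005 0 0 0 .02;-1 .003 .0005 0 0 0 .02;-1 .003 .0005 0 0 0 .02;-1 .003 .0005 0 0 0 .02;-1 .003 .0005 0 0 0 .02;-1 .003 .0005 0 0 0 .02;-1 .003 0 0 0 0 0;-1 .006 0 0 0 0 0;-1 .006 0 0 0 0 0;-1 0 0 0 0 0 0;-1 0 0 0 0 0 0;-1 0 0 0 0 0 0' >/dev/null;  python3 -c "from h import*;rep()
snapshot('side');rep()"
python3 -m inch '-1 0 0 -.025 0 0 0;-1 0 0 -.025 0 0 0;-1 0 0 -.025 0 0 0;-1 0 0 -.025 0 0 0;-1 0 0 0 0 0 0;-1 0 0 0 0 0 0' >/dev/null;  python3 -c "
from h import*
rep();p,d=snapshot('side');cv2.imwrite('pics/side3.png',p[:,:,::-1])"
```

```text
t 9.48 p [0.5955 0.1493 0.056 ] F [-0.27 -0.49  0.62] |F| 0.84 Fxy 0.56 tool F [-0.56  0.01 -0.62] dirdeg 144.5 r 0.151 yawdeg 30.4
t 9.53 p [0.5956 0.1492 0.056 ] F [ 0.1  -0.92  0.88] |F| 1.28 Fxy 0.93 tool F [-0.75  0.56 -0.88] dirdeg 144.5 r 0.151 yawdeg 30.4
t 10.03 p [0.5967 0.1494 0.1575] F [ 0.09 -0.35 -0.43] |F| 0.56 Fxy 0.36 tool F [-0.26  0.25  0.43] dirdeg 144.2 r 0.15 yawdeg 30.4
```

```bash
python3 -m inch '-1 0 0 0 0 0 -.1107;-1 0 0 0 0 0 -.1107;-1 0 0 0 0 0 -.1107;-1 0 0 0 0 0 -.1107;-1 0 0 0 0 0 -.1107;-1 0 0 0 0 0 -.1107;-1 0 0 0 0 0 -.1107;-1 0 0 0 0 0 -.1107;-1 0 0 0 0 0 -.1107;-1 0 0 0 0 0 -.1107;-1 -.0232 -.0255 0 0 0 0;-1 -.0232 -.0255 0 0 0 0;-1 -.0232 -.0255 0 0 0 0;-1 -.0232 -.0255 0 0 0 0;-1 -.0232 -.0255 0 0 0 0;-1 -.0232 -.0255 0 0 0 0;-1 -.0232 -.0255 0 0 0 0;-1 -.0232 -.0255 0 0 0 0;-1 0 0 0 0 0 0;-1 0 0 0 0 0 0' >/dev/null;  python3 -c "
from h import*
rep();p,d=snapshot('wrist');cv2.imwrite('pics/w4.png',p[:,:,::-1]);print(proj('wrist',(.509,-.088,.0485)),proj('wrist',(*PIV,.053)))"
```

```text
t 11.75 p [ 0.5243 -0.12    0.1546] F [ 0.01  1.4  -0.59] |F| 1.51 Fxy 1.4 tool F [1.17 0.76 0.59] dirdeg -132.9 r 0.247 yawdeg -32.8
[280.8738911  168.31213242] [598.30374432 169.27471291]
```

View pics/w4.png

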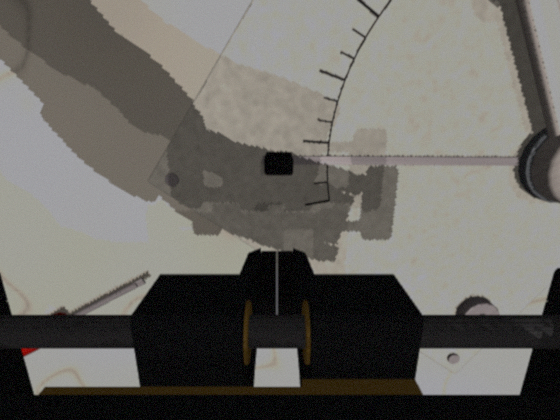

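View pics/side3.png

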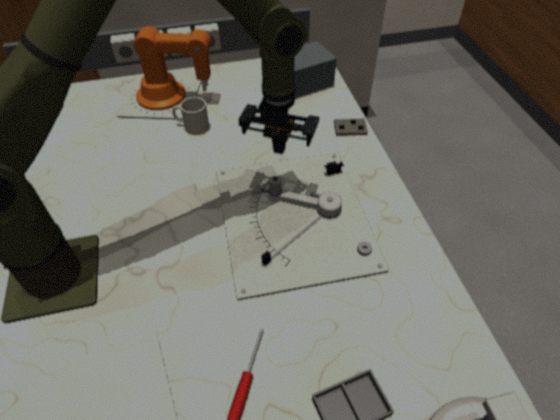

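The wrist view shows the tab at (279,163), as predicted, with the finger face behind it. The side view shows the arm at its rest stop and the bystanders where they were.

```bash
python3 -m inch '-1 0 0 .0217 0 0 0;-1 0 0 .0217 0 0 0;-1 0 0 .0217 0 0 0;-1 0 0 .0217 0 0 0;-1 0 0 .0217 0 0 0;-1 0 0 0 0 0 0;-1 .006 0 0 0 0 0;-1 .006 0 0 0 0 0;-1 .004 0 0 0 0 0;-1 .004 0 0 0 0 0;-1 0 0 0 0 0 0' >/dev/null
cat >> h.py <<'E'
def rep2():
    s=get_state();p=s["tool_pos"];R=Ro.from_quat(s["eef_rot"]).as_matrix()
    v=p[:2]+R[:2,0]*.016-PIV
    print("p",p.round(4),"tool F",(R.T@s["contact_force"]).round(2),"tab deg",np.degrees(np.arctan2(v[1],v[0]))%360,"r",np.linalg.norm(v).round(4),"yaw+180",180-np.degrees(np.arctan2(R[0,0],R[1,0])))
E
python3 -c "from h import*;rep2()"
python3 -m inch '-1 .0071 -.0005 0 0 0 .03;-1 .0071 -.0005 0 0 0 .03;-1 .0071 -.0005 0 0 0 .03;-1 .0071 -.0005 0 0 0 .03;-1 .0071 -.0005 0 0 0 .03;-1 .0071 -.0005 0 0 0 .03;-1 .0071 -.0005 0 0 0 .03;-1 .0071 -.0005 0 0 0 .03;-1 .0071 -.0005 0 0 0 .03;-1 .0071 -.0005 0 0 0 .03;-1 0 0 0 0 0 0;-1 0 0 0 0 0 0' >/dev/null
python3 -c "from h import*;rep2()"
```

```text
p [ 0.5157 -0.0991  0.0487] tool F [0.48 0.08 0.36] tab deg 212.26977417825856 r 0.2354 yaw+180 213.1604266650874
p [ 0.4809 -0.0385  0.0481] tool F [ 0.32 -0.37 -0.47] tab deg 195.3734561730398 r 0.2381 yaw+180 195.95601267940472
```

```bash
python3 -m inch '-1 .0071 -.0003 0 0 0 .03;-1 .0071 -.0003 0 0 0 .03;-1 .0071 -.0003 0 0 0 .03;-1 .0071 -.0003 0 0 0 .03;-1 .0071 -.0003 0 0 0 .03;-1 .0071 -.0003 0 0 0 .03;-1 .0071 -.0003 0 0 0 .03;-1 .0071 -.0003 0 0 0 .03;-1 .0071 -.0003 0 0 0 .03;-1 .0024 -.0001 0 0 0 .01;-1 .0024 -.0001 0 0 0 .01;-1 .0024 -.0001 0 0 0 .01;-1 .0024 -.0001 0 0 0 .01;-1 .0024 -.0001 0 0 0 .01;-1 .0024 -.0001 0 0 0 .01;-1 .0024 -.0001 0 0 0 .01;-1 .0024 -.0001 0 0 0 .01;-1 0 0 0 0 0 0;-1 0 0 0 0 0 0' >/dev/null
python3 -c "from h import*;rep2()"
python3 -m inch '-1 -.008 0 0 0 0 0;-1 -.012 0 0 0 0 0;-1 0 0 0 0 0 0;-1 0 0 -.025 0 0 0;-1 0 0 -.03 0 0 0;-1 0 0 -.03 0 0 0;-1 0 0 -.03 0 0 0;-1 -.035 0 0 0 0 0;-1 -.035 0 0 0 0 0;-1 -.035 0 0 0 0 0;-1 0 0 0 0 0 0;-1 0 0 0 0 0 0'>/dev/null
python3 -c "
from h import*
for n,sl in (('side',(150,205)),('scene',(170,170))):
    p,d=snapshot(n);y,x=sl
    c=p[y:y+150,x:x+200];cv2.imwrite(f'pics/{n}5.png',cv2.resize(c[:,:,::-1],None,fx=4,fy=4,interpolation=2))
    hs=cv2.connectedComponentsWithStats((p.max(2)<40).astype('uint8'))
    for st,ce in zip(hs[2][1:],hs[3][1:]):
        if 20<st[4]<400 and x<ce[0]<x+200 and y<ce[1]<y+150:
            q=onz(n,*ce,.0315);v=q[:2]-PIV;print(n,ce,st[4],q.round(3),np.linalg.norm(v).round(3),np.degrees(np.arctan2(v[1],v[0]))%360)"
```

```text
p [0.4678 0.0434 0.0476] tool F [-0.05 -0.4  -0.18] tab deg 175.3390653648098 r 0.2378 yaw+180 175.8480625401137
side [332.99242424 168.15151515] 132 [0.758 0.166 0.032] 0.136 67.5682561136937
scene [324.25396825 209.22222222] 63 [0.474 0.064 0.032] 0.233 174.10856653517789
scene [285.78235294 293.54705882] 170 [0.763 0.172 0.032] 0.144 66.60918770521708
```

View pics/side5.png

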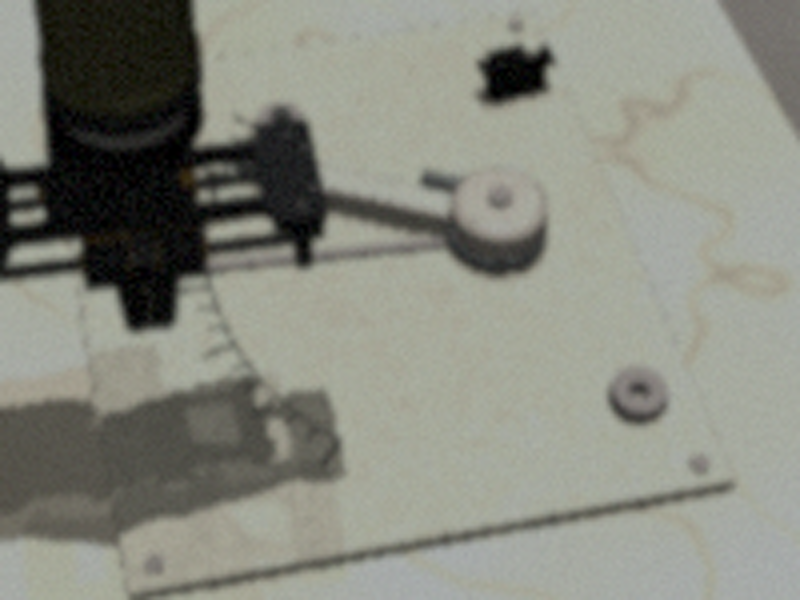

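The blade crosses the scale at crop (210,265), and the scene view puts the tab at 174–175°. That matches the loaded pointer at 173–176°. The arm is at rest, the gripper is clear, and the servo and ring haven't moved.

```bash
python3 -c "
from plant import *
print(r.finish_job())"
```

```text
the job is handed in; nothing more can be done
None
```

I held the roller at about 12 N with the pointer near 25° of deflection, eased the arm back to its stop, set the cursor blade at about 24° and handed the job in; no verdict came back.

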